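# Seal the twin food box

## Robot

A 6-joint arm with a two-finger parallel gripper is mounted at the origin on a cart in front of the work surface, level with it; the furniture and walls round the work are solid. World frame = base frame: x ahead of the robot, y to its left, z up, the work surface at z = 0. Lengths are in mm, angles in degrees, forces in N, time in s.
With the tool pointing down it reaches from about 300 to 850 mm from the base axis. Payload 4.2 kg.
Tool frame: the origin (TCP) lies at the very end of the fingers, on their centre line; the grasp point (between the pads) lies 19 mm behind it (env.grasp_offset is the distance from the TCP to the grasp point, in mm); z points along the fingers, y is the line along which they close (so a half turn about z gives the same grasp; the last joint's range is limited). The gripper opens to 91 mm and grips with 3 to 60 N. Pads are 32 mm wide; open, the fingers measure 118 mm over their backs; the gripper's body (76 mm by 178 mm) begins 60 mm behind the grasp point.
Start: joints at [-66.807, 18.312, 89.639, -0, 72.044, -1.146], TCP at [236.985, -523.91, 213.976] pointing down, gripper open.
Joint ranges: [-177.97, 177.97], [-48.28, 115.42], [12.27, 149.76], [-77.06, 257.06], [2.81, 150.46], [-146.56, 146.56]. Speed limits (degrees/s): [147.25, 147.25, 180, 180, 180, 180].

## Interface

Orientations are given as [roll, pitch, yaw] about the fixed x, y, z axes, in that order (R = Rz(yaw) Ry(pitch) Rx(roll)).
In Python, from workcell import env, eyes gives the robot as it stands.
- The arm moves only by the tool send_rows, never from a script. Its arguments are lists of equal length, an entry for each row: "grip": the opening, from -1 (shut) to 1 (fully open), so that 0 is half open; "xyz": the shift along the world's x, y, z in m, a list of three; "yaw": the turn about the world's z in degrees. A call has 1 to 8 rows; each row is the pose to reach, as a shift and turn from the pose commanded when the call began; what a row does not reach only later rows make up. A row lasts 1/12 s, in which the tool goes at most 41.7 mm and 7.16 degrees, less where a joint would pass 70% of its speed; a pose out of reach is approached as far as the arm can. A call with a gripper value outside its range is refused whole. The fingers move at their own pace and stop on an object; "grip_force" is the grip in N (left out, the last holds). Time passes only in rows, so rows that repeat a pose let the fingers close. It gives the time, the measured TCP pose, the force, the opening and the grip force at its end, in the units of the state.
- env.state(): the state, without advancing time (a new reading comes with each control period).
- eyes.grab_frame(name): name is "side" or "top" or "wrist"; returns a dict with "frame" (400x640x3 uint8, red, green, blue), "fx", "fy", "cx", "cy" (pixels), "pose" (4x4, takes a point from camera to world coordinates). Camera axes: x right, y down, z forward; pixel columns grow to the right and rows downward; lengths in mm; the calibration is good to about 2 mm. A picture is of the moment at which its call begins. There is no depth.
- env.job_done(): hands the job in; it is judged then, once.
The state is a dict: "time_s": time; "qpos": joint angles; "qvel": joint speeds; "effort": joint torques, N m; "ee_pos": TCP position; "ee_rot": TCP orientation; "force": force on the tool from outside, world axes, zero at the start; "torque": the same for the moment, N m; "gripper_width": finger opening in mm; "gripper_force": force on a finger pad.
Only numpy, scipy, OpenCV 4.12 (cv2) and the standard library are available. Lean on these libraries where they do the work, as an engineer would, in place of code of your own. Each camera call takes 0.05 s, during which the arm holds its last target. There are 200 camera calls.

## Task

The two blue lids of the white food box have only been laid on and stand proud and crooked. With closed fingertips press both lids down firmly, but without ramming them, until each is fully home along its near and its far edge; only then push both grey end clips down flat against the box. Leave the mugs, glass and jar where they stand.

Things in the scene. Friction and masses are not known exactly. Their poses are not given: they have to be found in the camera images.
- box: open-topped white plastic food storage box, 130 mm (its x) by 190 mm (its y), 75 mm high to its rim, fixed to the worktop, in two halves, each with its own blue lid and, at its short end, a grey clip. Origin at the centre of its underside, z up, y along its length (positive y is its left end)
- box_rim (a point): centre of the box's mouth at rim height, 75 mm above its underside. A lid is home when the underside of its flange lies on this level
- clip_left (a joint): hinge of the grey clip at the box's +y end: 0 = hanging straight down against the box wall (closed), 1.57 = standing straight out, level; it can swing up to 2.2. Stiff: it stays where it is left and yields to about 2 N on its face near the outer end; pushed sideways on that end's edge while it stands out, it may jam
- clip_right (a joint): the same for the clip at the box's -y end
- lid_near_left (a point): a place to press: point on top of the raised near border of the left lid, half-way along that border, 12 mm in from its edge (near = the box's -x side, far = +x); 10 mm above box_rim's level when this edge is home
- lid_near_right (a point): a place to press: point on top of the raised near border of the right lid, half-way along that border, 12 mm in from its edge (near = the box's -x side, far = +x); 10 mm above box_rim's level when this edge is home
- lid_far_left (a point): a place to press: point on top of the raised far border of the left lid, half-way along that border, 12 mm in from its edge (near = the box's -x side, far = +x); 10 mm above box_rim's level when this edge is home
- lid_far_right (a point): a place to press: point on top of the raised far border of the right lid, half-way along that border, 12 mm in from its edge (near = the box's -x side, far = +x); 10 mm above box_rim's level when this edge is home
- lid_left: stiff blue lid of the box's +y half, 138 mm (x) by 97 mm (y), border 10 mm thick; origin on the box's middle line, at the flange's underside. It sinks and tips towards near or far, guided otherwise. Each edge starts 1 to 19 mm high. A thick seal drags: an edge gives way at some 8 N plus 3 N per 10 mm/s, stays where left, stops hard when home; the other edge may lag or lift. Over 60 N is ramming
- lid_right: stiff blue lid of the box's -y half, 138 mm (x) by 97 mm (y), border 10 mm thick; origin on the box's middle line, at the flange's underside. It sinks and tips towards near or far, guided otherwise. Each edge starts 1 to 19 mm high. A thick seal drags: an edge gives way at some 8 N plus 3 N per 10 mm/s, stays where left, stops hard when home; the other edge may lag or lift. Over 60 N is ramming
- clip_left_hinge (a point): middle of the hinge line of the left clip, on the left lid's +y end, 103.5 mm to +y from the box's middle along its y, 3 mm above the flange's underside; the line runs along the box's x. The clip is a grey flap 70 mm wide along x, 34 mm long from the hinge and 4 mm thick
- clip_left_ridge (a point): middle of the outer face of the 50 mm wide finger ridge on the left clip, 27 mm from the hinge line and 5 mm off the clip's mid plane (its top side while the clip stands out, its outer side when closed)
- clip_right_hinge (a point): middle of the hinge line of the right clip, on the right lid's -y end, 103.5 mm to -y from the box's middle along its y, 3 mm above the flange's underside; the line runs along the box's x. The clip is a grey flap 70 mm wide along x, 34 mm long from the hinge and 4 mm thick
- clip_right_ridge (a point): middle of the outer face of the 50 mm wide finger ridge on the right clip, 27 mm from the hinge line and 5 mm off the clip's mid plane (its top side while the clip stands out, its outer side when closed)
- mug_tea: orange mug, 81 mm wide, 101 mm high, a loose bystander. Origin at the centre of its underside
- mug_clean: white mug with small leaves, 92 mm wide, 95 mm high, a loose bystander. Origin at the centre of its underside
- jam_jar: jam jar with a yellow lid, 66 mm wide, 100 mm high, a loose bystander. Origin at the centre of its underside
- tumbler: plain clear glass tumbler, 80 mm wide, 91 mm high, a loose bystander. Origin at the centre of its underside

How it is judged:
By the outcome, as a careful person would: the job done as asked, in the order asked, and still so for the second after the job is handed in, with the robot touching nothing.
It also fails if it takes over 67 s, if anything falls off the work surface, if the arm or the gripper's body presses on something with over 40 N, if the wrist force passes 120 N, or if a joint passes its speed limit or range.

## Working session

There is one attempt and no reset: what is moved stays moved. The work goes in short steps, Python scripts to look and compute and a tool call to move; the robot and the scene stay as the last step left them, time stands still between calls to the robot, and variables do not carry over. Pictures are saved under pics/ and viewed, at most 10 in all, crops included, and the job is handed in when it is done.

Besides the shell and the picture viewer there is one more tool, called after "Call:" by a JSON object that holds its "method" and its "body", one argument or row to a line. send_rows: Moves the arm, as the interface text tells. Its arguments: {"type":"object","properties":{"grip":{"type":"array"},"xyz":{"type":"array"},"yaw":{"type":"array"},"grip_force":{"type":"number"}},"required":["grip","xyz","yaw"]}

```bash
mkdir -p pics; ls; python3 - <<'E'
from workcell import env, eyes
import cv2, numpy as np, pickle
d={}
for n in ("side","top","wrist"):
    f=eyes.grab_frame(n); d[n]=f
    print(n,f["fx"],f["fy"],f["cx"],f["cy"],np.round(f["pose"],3).tolist())
pickle.dump(d,open("f0.pkl","wb"))
im=np.vstack([d["side"]["frame"],d["top"]["frame"]])[...,::-1]
cv2.imwrite("pics/a.png",d["side"]["frame"][...,::-1]);cv2.imwrite("pics/b.png",d["top"]["frame"][...,::-1])
print(env.state())
E
```

```text
pics
side 438.92370267313373 438.92370267313373 315.3396857132738 193.34155950101717 [[0.974, -0.089, 0.21, 219.808], [-0.228, -0.405, 0.885, -1382.163], [0.006, -0.91, -0.415, 688.916], [0.0, 0.0, 0.0, 1.0]]
top 425.45593861665793 425.45593861665793 320.9636253208235 199.88979148667764 [[-0.024, -0.988, 0.152, 357.113], [-1.0, 0.023, -0.008, -93.23], [0.004, -0.152, -0.988, 1247.605], [0.0, 0.0, 0.0, 1.0]]
wrist 338.62778078708845 338.62778078708845 317.5388167325757 200.30968292286107 [[0.412, -0.886, -0.214, 297.356], [-0.911, -0.4, -0.097, -496.842], [-0.0, 0.235, -0.972, 384.627], [0.0, 0.0, 0.0, 1.0]]
{'time_s': 0.15, 'qpos': array([-6.68076538e+01,  1.83429917e+01,  8.96892133e+01, -1.14010753e-03,
        7.20446799e+01, -1.14533179e+00]), 'qvel': array([ 0.03404674, -0.14697569, -0.11895229, -0.06151179,  0.09195066,
        0.04644248]), 'effort': array([ 8.35948267e-04, -4.12774372e+01, -2.32155365e+01,  7.28273112e-02,
        4.33346524e-02, -9.12786459e-05]), 'ee_pos': array([ 236.81754419, -523.55555068,  213.32348542]), 'ee_rot': array([-1.79923109e+02, -4.52918731e-04,  2.43380298e+01]), 'force': array([ 0.51900003, -0.48307862,  0.34718049]), 'torque': array([-0.02765183,  0.01616798, -0.03101705]), 'gripper_force': 0.0, 'gripper_width': 91.35228619625128}
```

View pics/a.png

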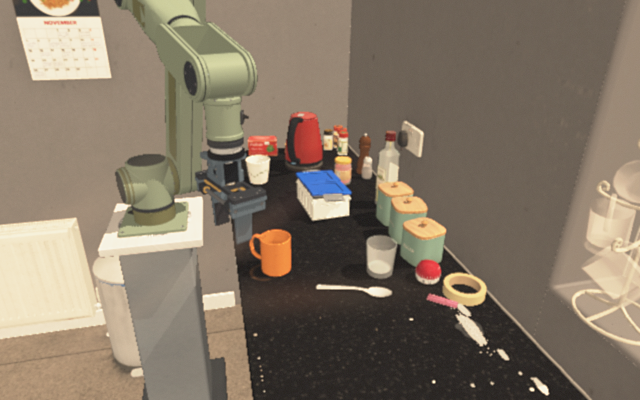

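View pics/b.png

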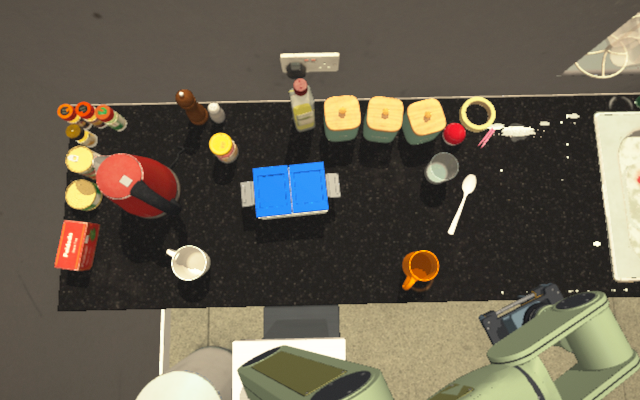

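The side view shows the box at about (323,195), lids crooked, with the near clip standing out. In the top view the blue lids are at about (290,190), the left clip is at (247,194) and the right clip at (333,186). Robot base is at the bottom, so up in the image is +x.

```bash
cat > h.py <<'E'
import numpy as np, cv2, pickle
def ray(f,p):
    d=np.array([(p[0]-f["cx"])/f["fx"],(p[1]-f["cy"])/f["fy"],1.]); P=np.array(f["pose"])
    return P[:3,3],P[:3,:3]@d
def onz(f,p,z):
    o,d=ray(f,p); return o+d*(z-o[2])/d[2]
def tri(fp):
    A=np.zeros((3,3));b=np.zeros(3)
    for f,p in fp:
        o,d=ray(f,p);d=d/np.linalg.norm(d);M=np.eye(3)-np.outer(d,d);A+=M;b+=M@o
    X=np.linalg.solve(A,b)
    return X
def proj(f,X):
    P=np.array(f["pose"]);c=P[:3,:3].T@(np.asarray(X)-P[:3,3]);return np.array([f["fx"]*c[0]/c[2]+f["cx"],f["fy"]*c[1]/c[2]+f["cy"]])
def blue(f):
    h=cv2.cvtColor(f["frame"],cv2.COLOR_RGB2HSV)
    m=cv2.inRange(h,(100,130,60),(125,255,255)); return m
E
python3 - <<'E'
from h import *
d=pickle.load(open("f0.pkl","rb"))
for n in("top","side"):
    f=d[n];m=blue(f);c=max(cv2.findContours(m,0,2)[0],key=cv2.contourArea)
    r=cv2.boxPoints(cv2.minAreaRect(c));print(n,cv2.contourArea(c),r.tolist())
    if n=="top":
        q=np.array([onz(f,p,92) for p in r]);print(q.round(0),q.mean(0))
        for a,b in((0,1),(1,2)):
            v=q[b]-q[a];print(np.hypot(*v[:2]),np.degrees(np.arctan2(v[1],v[0])))
f=d["top"]
for n,p,z in(("clipL",(247,194),90),("clipR",(333,186),90),("tea",(421,268),50),("clean",(190,263),50),("jar",(223,149),50),("tumbler",(441,168),50),("bottle",(301,90),150)):print(n,onz(f,p,z).round(0))
E
```

```text
top 3321.0 [[249.86585998535156, 167.79266357421875], [323.4024658203125, 159.6219482421875], [328.8902587890625, 209.01220703125], [255.3536376953125, 217.18292236328125]]
[[ 629.   93.   92.]
 [ 648. -112.   92.]
 [ 508. -123.   92.]
 [ 491.   78.   92.]] [568.96197319 -16.11269272  92.        ]
205.6717283063689 -84.79826643264326
139.67112796494183 -175.2361626428992
side 832.5 [[296.0, 170.0], [351.0, 170.0], [351.0, 194.0], [296.0, 194.0]]
clipL [556. 101.  90.]
clipR [ 573. -137.   90.]
tea [ 343. -376.   50.]
clean [372. 266.  50.]
jar [696. 178.  50.]
tumbler [ 626. -451.   50.]
bottle [829. -55. 150.]
```

Box centre is about (569,-16) with yaw about +5°. The blue extent is 140 x 205 against 138 x 194 given, so it matches roughly. Moving over the box for two wrist views.

Call:
{"method": "send_rows", "body": {
  "grip": [-1, -1, -1, -1, -1, -1, -1, -1],
  "xyz": [
    [0.01, 0.03, 0.02],
    [0.03, 0.065, 0.03],
    [0.05, 0.1, 0.03],
    [0.07, 0.135, 0.03],
    [0.09, 0.17, 0.03],
    [0.11, 0.205, 0.03],
    [0.13, 0.24, 0.03],
    [0.15, 0.275, 0.03]
  ],
  "yaw": [-3, -6, -9, -12, -15, -18, -19, -19],
  "grip_force": 30
}}

```text
time_s: 0.82
ee_pos: [387.3, -247.0, 243.9]
ee_rot: [180.0, 0.0, 5.3]
force: [0.5, -0.2, -0.3]
gripper_width: 41.3
gripper_force: 0.0
```

Call:
{"method": "send_rows", "body": {
  "grip": [-1, -1, -1, -1, -1, -1, -1, -1],
  "xyz": [
    [0.02, 0.035, 0],
    [0.04, 0.07, 0],
    [0.06, 0.1, 0],
    [0.08, 0.13, 0],
    [0.095, 0.155, 0],
    [0.105, 0.17, 0],
    [0.105, 0.17, 0],
    [0.105, 0.17, 0]
  ],
  "yaw": [0, 0, 0, 0, 0, 0, 0, 0]
}}

```text
time_s: 1.48
ee_pos: [491.9, -78.4, 243.6]
ee_rot: [180.0, 0.1, 5.5]
force: [-0.4, 0.0, -0.2]
gripper_width: 0.4
gripper_force: 0.0
```

```bash
python3 - <<'E'
from workcell import env, eyes
import cv2,pickle
f=eyes.grab_frame("wrist");pickle.dump(f,open("w1.pkl","wb"));cv2.imwrite("pics/c.png",f["frame"][...,::-1])
E
```

Call:
{"method": "send_rows", "body": {
  "grip": [-1, -1, -1, -1, -1, -1, -1, -1],
  "xyz": [
    [0.015, 0.03, 0],
    [0.03, 0.06, 0],
    [0.045, 0.09, 0],
    [0.06, 0.12, 0],
    [0.065, 0.13, 0],
    [0.065, 0.13, 0],
    [0.065, 0.13, 0],
    [0.065, 0.13, 0]
  ],
  "yaw": [0, 0, 0, 0, 0, 0, 0, 0]
}}

```text
time_s: 2.2
ee_pos: [556.1, 49.2, 243.9]
ee_rot: [179.9, 0.1, 5.2]
force: [0.0, -0.2, -0.3]
gripper_width: 0.5
gripper_force: 0.0
```

```bash
python3 - <<'E'
from workcell import env, eyes
import cv2,pickle
f=eyes.grab_frame("wrist");pickle.dump(f,open("w2.pkl","wb"));cv2.imwrite("pics/d.png",f["frame"][...,::-1])
s=env.state();print(s["time_s"],s["ee_pos"],s["ee_rot"],s["force"],s["gripper_width"])
E
```

```text
2.25 [556.22204262  49.2492666  244.11096339] [1.79955533e+02 2.87632617e-02 5.22308512e+00] [-0.62579826  0.19017265  0.42817636] 0.32403695316735937
```

View pics/c.png

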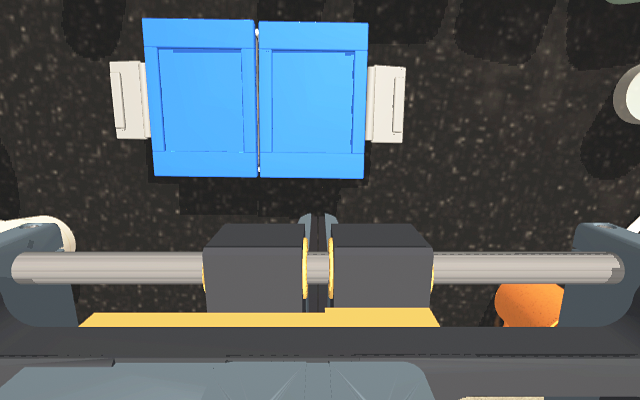

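View pics/d.png

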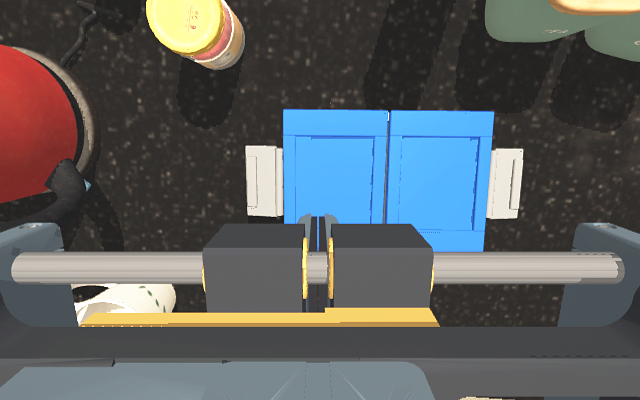

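View 1: left lid corners are (143,18), (254,20), (257,178), (155,176). Right lid corners are (260,22), (367,23), (363,179), (260,178). Both clips stand out level, with outer edges at columns 110 to 117 and about 405. View 2: the lid tops run (283,109)–(388,110) and (391,110)–(494,110), with the right near corner at (484,252). The left near edge is hidden by the fingers.

```bash
python3 - <<'E'
from h import *
a=pickle.load(open("w1.pkl","rb"));b=pickle.load(open("w2.pkl","rb"))
def sub(f,p):
    g=blue(f);q=np.float32([[p]]);return cv2.cornerSubPix(g,q,(4,4),(-1,-1),(3,50,.01))[0,0]
P={"L_farL":((143,18),(283,109)),"L_farM":((254,20),(387,110)),"R_farM":((260,22),(391,110)),"R_farR":((367,23),(494,110)),"R_nearR":((363,179),(484,252))}
for n,(p,q) in P.items():
    r=[tri([(a,p),(b,q)])]
    p2,q2=sub(a,p),sub(b,q);X=tri([(a,p2),(b,q2)]);print(n,r[0].round(1),X.round(1),p2,q2,(proj(a,X)-p2).round(1))
for n,p,q in(("CLofar",(110,61),(246,147)),("CLonear",(117,139),(248,217)),("CRofar",(406,66),(523,149)),("CRonear",(404,143),(519,219))):
    X=tri([(a,p),(b,q)]);print(n,X.round(1),(proj(a,X)-p).round(1))
for n,p in(("L_nearL",(155,176)),("L_nearM",(257,178)),("R_nearM",(260,178)),("R_nearR",(363,179))):
    print(n,[onz(a,p,z).round(1)[:2].tolist() for z in(86,95,104)])
E
```

```text
L_farL [628.1  87.   89.7] [628.2  87.4  91.2] [141.56926   17.570786] [282.56894 108.56895] [-0.  0.]
L_farM [636.   -9.4  89. ] [635.2 -10.   92.3] [254.  20.] [388.2392  110.88598] [-0.1  0.2]
R_farM [636.3 -14.   84.2] [636.3 -12.8  80.1] [260.  22.] [388.2411  110.88422] [-0.5  1. ]
R_farR [ 644.3 -108.9   87.7] [ 644.5 -109.3   87. ] [367.89166   22.108318] [493.4304  110.56961] [-0.  0.]
R_nearR [ 508.1 -121.   101.6] [ 508.4 -121.3   99.4] [363.1068  178.10855] [483.1058  251.10579] [ 0.6 -0.9]
CLofar [590.  120.5  85. ] [-0.4  0.7]
CLonear [520.6 115.   88.6] [-0.3  0.4]
CRofar [ 612.2 -149.8   80.4] [-0.4  0.6]
CRonear [ 542.9 -157.    88.3] [-0.2  0.2]
L_nearL [[488.1, 80.7], [490.1, 76.5], [492.0, 72.3]]
L_nearM [[495.6, -19.0], [497.3, -20.5], [499.0, -21.9]]
R_nearM [[495.9, -22.0], [497.6, -23.3], [499.3, -24.7]]
R_nearR [[504.5, -122.9], [506.0, -121.6], [507.4, -120.2]]
```

Box centre is about (567.5,-17) with yaw 4.7°. Near edge tops stand at about z 100 and far edge tops at about 88 to 91, both inside the 86–104 range. Going to the near-left press point.

Call:
{"method": "send_rows", "body": {
  "grip": [-1, -1, -1, -1, -1, -1, -1, -1],
  "xyz": [
    [-0.01, -0.004, -0.025],
    [-0.02, -0.009, -0.05],
    [-0.03, -0.013, -0.075],
    [-0.04, -0.018, -0.1],
    [-0.0495, -0.022, -0.12],
    [-0.0495, -0.022, -0.13],
    [-0.0495, -0.022, -0.13],
    [-0.0495, -0.022, -0.13]
  ],
  "yaw": [-0.3, -0.5, -0.5, -0.5, -0.5, -0.5, -0.5, -0.5]
}}

```text
time_s: 2.92
ee_pos: [508.4, 28.5, 114.7]
ee_rot: [180.0, -0.1, 4.8]
force: [0.3, -0.3, 0.0]
gripper_width: 0.1
gripper_force: 0.0
```

Call:
{"method": "send_rows", "body": {
  "grip": [-1, -1, -1, -1, -1, -1, -1, -1],
  "xyz": [
    [0, 0, -0.002],
    [0, 0, -0.004],
    [0, 0, -0.006],
    [0, 0, -0.008],
    [0, 0, -0.01],
    [0, 0, -0.012],
    [0, 0, -0.0135],
    [0, 0, -0.015]
  ],
  "yaw": [0, 0, 0, 0, 0, 0, 0, 0]
}}

```text
time_s: 3.58
ee_pos: [507.5, 29.1, 98.7]
ee_rot: [180.0, 0.0, 4.8]
force: [-0.7, 0.5, -0.0]
gripper_width: 0.4
gripper_force: 0.0
```

Call:
{"method": "send_rows", "body": {
  "grip": [-1, -1, -1, -1, -1, -1],
  "xyz": [
    [0, 0, -0.001],
    [0, 0, -0.002],
    [0, 0, -0.003],
    [0, 0, -0.004],
    [0, 0, -0.005],
    [0, 0, -0.006]
  ],
  "yaw": [0, 0, 0, 0, 0, 0]
}}

```text
time_s: 4.08
ee_pos: [507.3, 29.1, 94.2]
ee_rot: [180.0, -0.0, 4.8]
force: [-2.5, -0.4, 10.4]
gripper_width: 0.5
gripper_force: 5.0
```

Call:
{"method": "send_rows", "body": {
  "grip": [-1, -1, -1, -1, -1, -1],
  "xyz": [
    [0, 0, -0.001],
    [0, 0, -0.002],
    [0, 0, -0.003],
    [0, 0, -0.004],
    [0, 0, -0.005],
    [0, 0, -0.006]
  ],
  "yaw": [0, 0, 0, 0, 0, 0]
}}

```text
time_s: 4.58
ee_pos: [507.0, 29.1, 88.4]
ee_rot: [180.0, 0.0, 4.8]
force: [-4.2, 0.2, 10.9]
gripper_width: 0.2
gripper_force: 5.8
```

Call:
{"method": "send_rows", "body": {
  "grip": [-1, -1, -1],
  "xyz": [
    [0, 0, -0.001],
    [0, 0, -0.002],
    [0, 0, -0.003]
  ],
  "yaw": [0, 0, 0]
}}

```text
time_s: 4.83
ee_pos: [507.0, 29.1, 85.4]
ee_rot: [180.0, 0.0, 4.8]
force: [-5.6, 0.4, 12.1]
gripper_width: 0.4
gripper_force: 6.0
```

Call:
{"method": "send_rows", "body": {
  "grip": [-1, -1, -1],
  "xyz": [
    [0, 0, -0.0007],
    [0, 0, -0.0014],
    [0, 0, -0.002]
  ],
  "yaw": [0, 0, 0]
}}

```text
time_s: 5.08
ee_pos: [507.0, 29.1, 84.4]
ee_rot: [180.0, 0.0, 4.8]
force: [-7.8, -0.8, 23.1]
gripper_width: 0.6
gripper_force: 11.5
```

Call:
{"method": "send_rows", "body": {
  "grip": [-1, -1, -1],
  "xyz": [
    [0, 0, -0.0005],
    [0, 0, -0.001],
    [0, 0, -0.001]
  ],
  "yaw": [0, 0, 0]
}}

```text
time_s: 5.33
ee_pos: [507.1, 29.1, 84.3]
ee_rot: [180.0, -0.0, 4.8]
force: [-9.2, -0.1, 25.4]
gripper_width: 0.7
gripper_force: 12.6
```

Near-left has stalled at z 84.3 with 25 N, which reads as home. Next is far-left.

Call:
{"method": "send_rows", "body": {
  "grip": [-1, -1, -1, -1, -1, -1, -1, -1],
  "xyz": [
    [0, 0, 0.01],
    [0, 0, 0.03],
    [0.03, 0.001, 0.035],
    [0.06, 0.003, 0.035],
    [0.09, 0.005, 0.033],
    [0.113, 0.007, 0.03],
    [0.113, 0.007, 0.027],
    [0.113, 0.007, 0.025]
  ],
  "yaw": [0, 0, 0, 0, 0, 0, 0, 0]
}}

```text
time_s: 6.0
ee_pos: [620.8, 36.1, 105.0]
ee_rot: [180.0, 0.1, 4.8]
force: [-1.0, 0.9, -0.9]
gripper_width: 0.6
gripper_force: 0.0
```

Call:
{"method": "send_rows", "body": {
  "grip": [-1, -1, -1, -1, -1, -1, -1, -1],
  "xyz": [
    [0, 0, -0.0015],
    [0, 0, -0.003],
    [0, 0, -0.0045],
    [0, 0, -0.006],
    [0, 0, -0.0075],
    [0, 0, -0.009],
    [0, 0, -0.0105],
    [0, 0, -0.012]
  ],
  "yaw": [0, 0, 0, 0, 0, 0, 0, 0]
}}

```text
time_s: 6.67
ee_pos: [620.4, 36.1, 93.9]
ee_rot: [180.0, -0.0, 4.8]
force: [0.1, -0.6, 0.3]
gripper_width: 0.5
gripper_force: 0.0
```

Call:
{"method": "send_rows", "body": {
  "grip": [-1, -1, -1, -1, -1, -1, -1, -1],
  "xyz": [
    [0, 0, -0.001],
    [0, 0, -0.002],
    [0, 0, -0.003],
    [0, 0, -0.004],
    [0, 0, -0.005],
    [0, 0, -0.006],
    [0, 0, -0.007],
    [0, 0, -0.008]
  ],
  "yaw": [0, 0, 0, 0, 0, 0, 0, 0]
}}

```text
time_s: 7.33
ee_pos: [620.5, 36.1, 85.9]
ee_rot: [180.0, -0.0, 4.8]
force: [-1.1, 0.9, 2.8]
gripper_width: 0.6
gripper_force: 1.9
```

Call:
{"method": "send_rows", "body": {
  "grip": [-1, -1, -1, -1],
  "xyz": [
    [0, 0, -0.0007],
    [0, 0, -0.0014],
    [0, 0, -0.002],
    [0, 0, -0.002]
  ],
  "yaw": [0, 0, 0, 0]
}}

```text
time_s: 7.67
ee_pos: [620.6, 36.1, 85.2]
ee_rot: [180.0, -0.0, 4.8]
force: [-2.5, 0.2, 6.8]
gripper_width: 0.7
gripper_force: 3.3
```

Call:
{"method": "send_rows", "body": {
  "grip": [-1, -1, -1, -1],
  "xyz": [
    [0, 0, -0.0007],
    [0, 0, -0.0014],
    [0, 0, -0.002],
    [0, 0, -0.002]
  ],
  "yaw": [0, 0, 0, 0]
}}

```text
time_s: 8.0
ee_pos: [620.7, 36.1, 84.8]
ee_rot: [180.0, -0.1, 4.8]
force: [-3.8, -0.0, 15.0]
gripper_width: 0.5
gripper_force: 7.1
```

Call:
{"method": "send_rows", "body": {
  "grip": [-1, -1, -1, -1],
  "xyz": [
    [0, 0, -0.0007],
    [0, 0, -0.0014],
    [0, 0, -0.002],
    [0, 0, -0.002]
  ],
  "yaw": [0, 0, 0, 0]
}}

```text
time_s: 8.33
ee_pos: [620.8, 36.1, 84.5]
ee_rot: [180.0, -0.2, 4.8]
force: [-7.0, -1.4, 22.5]
gripper_width: 0.5
gripper_force: 11.3
```

Call:
{"method": "send_rows", "body": {
  "grip": [-1, -1, -1, -1, -1, -1, -1, -1],
  "xyz": [
    [0, 0, 0.01],
    [0, 0, 0.03],
    [0.002, -0.025, 0.035],
    [0.004, -0.055, 0.035],
    [0.006, -0.08, 0.035],
    [0.0075, -0.096, 0.035],
    [0.0075, -0.096, 0.027],
    [0.0075, -0.096, 0.022]
  ],
  "yaw": [0, 0, 0, 0, 0, 0, 0, 0]
}}

```text
time_s: 9.0
ee_pos: [627.7, -60.4, 101.1]
ee_rot: [-180.0, 0.0, 4.7]
force: [-0.8, 0.6, 0.0]
gripper_width: 0.3
gripper_force: 0.0
```

Call:
{"method": "send_rows", "body": {
  "grip": [-1, -1, -1, -1, -1, -1, -1, -1],
  "xyz": [
    [0, 0, -0.001],
    [0, 0, -0.002],
    [0, 0, -0.003],
    [0, 0, -0.004],
    [0, 0, -0.005],
    [0, 0, -0.006],
    [0, 0, -0.007],
    [0, 0, -0.008]
  ],
  "yaw": [0, 0, 0, 0, 0, 0, 0, 0]
}}

```text
time_s: 9.67
ee_pos: [628.0, -59.8, 94.0]
ee_rot: [180.0, -0.0, 4.8]
force: [0.4, -0.7, 0.2]
gripper_width: 0.5
gripper_force: 0.0
```

Call:
{"method": "send_rows", "body": {
  "grip": [-1, -1, -1, -1, -1, -1],
  "xyz": [
    [0, 0, -0.001],
    [0, 0, -0.002],
    [0, 0, -0.003],
    [0, 0, -0.004],
    [0, 0, -0.005],
    [0, 0, -0.006]
  ],
  "yaw": [0, 0, 0, 0, 0, 0]
}}

```text
time_s: 10.17
ee_pos: [628.1, -59.9, 89.2]
ee_rot: [180.0, -0.0, 4.8]
force: [-2.8, 0.1, 8.7]
gripper_width: 0.6
gripper_force: 4.6
```

Call:
{"method": "send_rows", "body": {
  "grip": [-1, -1, -1, -1, -1, -1],
  "xyz": [
    [0, 0, -0.0008],
    [0, 0, -0.0016],
    [0, 0, -0.0024],
    [0, 0, -0.0032],
    [0, 0, -0.004],
    [0, 0, -0.0045]
  ],
  "yaw": [0, 0, 0, 0, 0, 0]
}}

```text
time_s: 10.67
ee_pos: [628.2, -59.9, 86.0]
ee_rot: [180.0, -0.1, 4.8]
force: [-3.9, -0.1, 14.6]
gripper_width: 0.4
gripper_force: 7.4
```

Call:
{"method": "send_rows", "body": {
  "grip": [-1, -1, -1],
  "xyz": [
    [0, 0, -0.0007],
    [0, 0, -0.0014],
    [0, 0, -0.002]
  ],
  "yaw": [0, 0, 0]
}}

```text
time_s: 10.92
ee_pos: [628.2, -60.0, 85.6]
ee_rot: [180.0, -0.1, 4.8]
force: [-7.0, 0.3, 22.7]
gripper_width: 0.4
gripper_force: 11.6
```

Call:
{"method": "send_rows", "body": {
  "grip": [-1, -1, -1, -1, -1, -1, -1, -1],
  "xyz": [
    [0, 0, 0.015],
    [0, 0, 0.04],
    [-0.03, -0.002, 0.045],
    [-0.06, -0.004, 0.045],
    [-0.09, -0.007, 0.043],
    [-0.113, -0.0095, 0.04],
    [-0.113, -0.0095, 0.037],
    [-0.113, -0.0095, 0.034]
  ],
  "yaw": [0, 0, 0, 0, 0, 0, 0, 0]
}}

```text
time_s: 11.58
ee_pos: [514.5, -69.5, 115.8]
ee_rot: [180.0, -0.1, 4.8]
force: [0.0, 0.4, -0.1]
gripper_width: 0.5
gripper_force: 0.0
```

Call:
{"method": "send_rows", "body": {
  "grip": [-1, -1, -1, -1, -1, -1, -1, -1],
  "xyz": [
    [0, 0, -0.0015],
    [0, 0, -0.003],
    [0, 0, -0.0045],
    [0, 0, -0.006],
    [0, 0, -0.0075],
    [0, 0, -0.009],
    [0, 0, -0.0105],
    [0, 0, -0.012]
  ],
  "yaw": [0, 0, 0, 0, 0, 0, 0, 0]
}}

```text
time_s: 12.25
ee_pos: [515.1, -69.4, 103.3]
ee_rot: [180.0, 0.0, 4.8]
force: [0.7, -0.0, 0.4]
gripper_width: 0.3
gripper_force: 0.0
```

Call:
{"method": "send_rows", "body": {
  "grip": [-1, -1, -1, -1, -1, -1, -1, -1],
  "xyz": [
    [0, 0, -0.001],
    [0, 0, -0.002],
    [0, 0, -0.003],
    [0, 0, -0.004],
    [0, 0, -0.005],
    [0, 0, -0.006],
    [0, 0, -0.007],
    [0, 0, -0.008]
  ],
  "yaw": [0, 0, 0, 0, 0, 0, 0, 0]
}}

```text
time_s: 12.92
ee_pos: [514.9, -69.5, 96.4]
ee_rot: [180.0, 0.0, 4.8]
force: [-3.1, -0.3, 9.3]
gripper_width: 0.4
gripper_force: 4.6
```

Call:
{"method": "send_rows", "body": {
  "grip": [-1, -1, -1, -1, -1, -1, -1, -1],
  "xyz": [
    [0, 0, -0.0012],
    [0, 0, -0.0024],
    [0, 0, -0.0036],
    [0, 0, -0.0048],
    [0, 0, -0.006],
    [0, 0, -0.0072],
    [0, 0, -0.0084],
    [0, 0, -0.009]
  ],
  "yaw": [0, 0, 0, 0, 0, 0, 0, 0]
}}

```text
time_s: 13.58
ee_pos: [513.9, -69.5, 87.5]
ee_rot: [180.0, 0.1, 4.9]
force: [-5.4, -0.3, 9.7]
gripper_width: 0.4
gripper_force: 4.6
```

Call:
{"method": "send_rows", "body": {
  "grip": [-1, -1, -1, -1],
  "xyz": [
    [0, 0, -0.0008],
    [0, 0, -0.0016],
    [0, 0, -0.0024],
    [0, 0, -0.003]
  ],
  "yaw": [0, 0, 0, 0]
}}

```text
time_s: 13.92
ee_pos: [513.7, -69.6, 84.9]
ee_rot: [180.0, 0.1, 4.9]
force: [-6.9, 0.0, 16.4]
gripper_width: 0.4
gripper_force: 8.2
```

Call:
{"method": "send_rows", "body": {
  "grip": [-1, -1, -1],
  "xyz": [
    [0, 0, -0.0008],
    [0, 0, -0.0016],
    [0, 0, -0.002]
  ],
  "yaw": [0, 0, 0]
}}

```text
time_s: 14.17
ee_pos: [513.7, -69.6, 84.5]
ee_rot: [180.0, 0.1, 4.9]
force: [-9.8, 0.5, 25.4]
gripper_width: 0.3
gripper_force: 13.3
```

Near-right is home at 84.5. Going back over far-right, far-left and near-left for a second check.

Call:
{"method": "send_rows", "body": {
  "grip": [-1, -1, -1, -1, -1, -1, -1, -1],
  "xyz": [
    [0, 0, 0.01],
    [0, 0, 0.022],
    [0.03, 0.003, 0.025],
    [0.065, 0.006, 0.025],
    [0.1, 0.009, 0.022],
    [0.114, 0.0095, 0.015],
    [0.114, 0.0095, 0.011],
    [0.114, 0.0095, 0.01]
  ],
  "yaw": [0, 0, 0, 0, 0, 0, 0, 0]
}}

```text
time_s: 14.83
ee_pos: [628.2, -59.7, 89.9]
ee_rot: [-180.0, 0.2, 4.9]
force: [0.4, -0.1, -0.4]
gripper_width: 0.5
gripper_force: 0.0
```

Call:
{"method": "send_rows", "body": {
  "grip": [-1, -1, -1, -1, -1, -1, -1, -1],
  "xyz": [
    [0, 0, -0.001],
    [0, 0, -0.002],
    [0, 0, -0.003],
    [0, 0, -0.004],
    [0, 0, -0.005],
    [0, 0, -0.006],
    [0, 0, -0.007],
    [0, 0, -0.008]
  ],
  "yaw": [0, 0, 0, 0, 0, 0, 0, 0]
}}

```text
time_s: 15.5
ee_pos: [629.0, -60.0, 85.0]
ee_rot: [180.0, -0.0, 4.8]
force: [-3.9, 0.9, 11.8]
gripper_width: 0.4
gripper_force: 6.1
```

Call:
{"method": "send_rows", "body": {
  "grip": [-1, -1, -1],
  "xyz": [
    [0, 0, -0.001],
    [0, 0, -0.002],
    [0, 0, -0.002]
  ],
  "yaw": [0, 0, 0]
}}

```text
time_s: 15.75
ee_pos: [629.0, -60.0, 84.7]
ee_rot: [180.0, -0.1, 4.8]
force: [-4.9, 0.2, 15.6]
gripper_width: 0.8
gripper_force: 7.8
```

Call:
{"method": "send_rows", "body": {
  "grip": [-1, -1, -1, -1],
  "xyz": [
    [0, 0, -0.001],
    [0, 0, -0.002],
    [0, 0, -0.003],
    [0, 0, -0.003]
  ],
  "yaw": [0, 0, 0, 0]
}}

```text
time_s: 16.08
ee_pos: [629.2, -60.0, 84.3]
ee_rot: [180.0, -0.2, 4.8]
force: [-8.4, 1.2, 27.8]
gripper_width: -0.1
gripper_force: 14.0
```

Call:
{"method": "send_rows", "body": {
  "grip": [-1, -1, -1, -1, -1, -1, -1, -1],
  "xyz": [
    [0, 0, 0.01],
    [0, 0, 0.022],
    [-0.003, 0.03, 0.025],
    [-0.006, 0.065, 0.025],
    [-0.008, 0.09, 0.022],
    [-0.008, 0.096, 0.015],
    [-0.008, 0.096, 0.012],
    [-0.008, 0.096, 0.011]
  ],
  "yaw": [0, 0, 0, 0, 0, 0, 0, 0]
}}

```text
time_s: 16.75
ee_pos: [620.5, 35.7, 88.5]
ee_rot: [180.0, 0.1, 4.9]
force: [-0.0, -0.2, -0.1]
gripper_width: 0.5
gripper_force: 0.0
```

Call:
{"method": "send_rows", "body": {
  "grip": [-1, -1, -1, -1, -1, -1, -1, -1],
  "xyz": [
    [0, 0, -0.001],
    [0, 0, -0.002],
    [0, 0, -0.003],
    [0, 0, -0.004],
    [0, 0, -0.0055],
    [0, 0, -0.007],
    [0, 0, -0.0085],
    [0, 0, -0.0095]
  ],
  "yaw": [0, 0, 0, 0, 0, 0, 0, 0]
}}

```text
time_s: 17.42
ee_pos: [621.4, 35.3, 84.4]
ee_rot: [179.9, -0.1, 4.8]
force: [-7.4, -2.0, 27.6]
gripper_width: 0.5
gripper_force: 13.6
```

Call:
{"method": "send_rows", "body": {
  "grip": [-1, -1, -1],
  "xyz": [
    [0, 0, -0.001],
    [0, 0, -0.002],
    [0, 0, -0.002]
  ],
  "yaw": [0, 0, 0]
}}

```text
time_s: 17.67
ee_pos: [621.5, 35.3, 84.3]
ee_rot: [179.9, -0.2, 4.8]
force: [-8.8, -2.1, 30.7]
gripper_width: 0.2
gripper_force: 15.2
```

Call:
{"method": "send_rows", "body": {
  "grip": [-1, -1, -1, -1, -1, -1, -1, -1],
  "xyz": [
    [0, 0, 0.01],
    [0, 0, 0.025],
    [-0.03, -0.002, 0.028],
    [-0.065, -0.004, 0.028],
    [-0.1, -0.006, 0.023],
    [-0.114, -0.0065, 0.016],
    [-0.114, -0.0065, 0.013],
    [-0.114, -0.0065, 0.012]
  ],
  "yaw": [0, 0, 0, 0, 0, 0, 0, 0]
}}

```text
time_s: 18.33
ee_pos: [506.9, 29.4, 90.0]
ee_rot: [180.0, -0.0, 4.8]
force: [0.8, -0.3, 0.8]
gripper_width: 0.5
gripper_force: 0.0
```

Call:
{"method": "send_rows", "body": {
  "grip": [-1, -1, -1, -1, -1, -1, -1, -1],
  "xyz": [
    [0, 0, -0.001],
    [0, 0, -0.002],
    [0, 0, -0.003],
    [0, 0, -0.004],
    [0, 0, -0.005],
    [0, 0, -0.006],
    [0, 0, -0.007],
    [0, 0, -0.008]
  ],
  "yaw": [0, 0, 0, 0, 0, 0, 0, 0]
}}

```text
time_s: 19.0
ee_pos: [507.9, 29.6, 84.5]
ee_rot: [180.0, -0.1, 4.8]
force: [-5.6, -1.2, 24.5]
gripper_width: 0.4
gripper_force: 12.6
```

Call:
{"method": "send_rows", "body": {
  "grip": [-1, -1, -1, -1, -1, -1, -1, -1],
  "xyz": [
    [0, 0, 0.01],
    [0, 0, 0.022],
    [0.003, -0.03, 0.025],
    [0.006, -0.065, 0.025],
    [0.007, -0.095, 0.022],
    [0.007, -0.099, 0.015],
    [0.007, -0.099, 0.011],
    [0.007, -0.099, 0.008]
  ],
  "yaw": [0, 0, 0, 0, 0, 0, 0, 0]
}}

```text
time_s: 19.67
ee_pos: [513.5, -69.1, 89.2]
ee_rot: [-180.0, 0.1, 4.8]
force: [0.4, -0.3, 0.2]
gripper_width: 0.4
gripper_force: 0.0
```

Call:
{"method": "send_rows", "body": {
  "grip": [-1, -1, -1, -1, -1, -1, -1, -1],
  "xyz": [
    [0, 0, -0.001],
    [0, 0, -0.002],
    [0, 0, -0.003],
    [0, 0, -0.004],
    [0, 0, -0.005],
    [0, 0, -0.006],
    [0, 0, -0.007],
    [0, 0, -0.008]
  ],
  "yaw": [0, 0, 0, 0, 0, 0, 0, 0]
}}

```text
time_s: 20.33
ee_pos: [514.1, -68.7, 84.5]
ee_rot: [-180.0, -0.1, 4.9]
force: [-7.0, 2.7, 24.1]
gripper_width: 0.4
gripper_force: 12.2
```

Call:
{"method": "send_rows", "body": {
  "grip": [-1, -1, -1, -1, -1, -1, -1, -1],
  "xyz": [
    [0, 0, 0.01],
    [0, 0, 0.04],
    [0, 0, 0.08],
    [-0.005, 0.02, 0.115],
    [-0.01, 0.04, 0.15],
    [-0.015, 0.05, 0.165],
    [-0.015, 0.05, 0.165],
    [-0.015, 0.05, 0.165]
  ],
  "yaw": [0, 0, 0, 0, 0, 0, 0, 0]
}}

```text
time_s: 21.0
ee_pos: [499.2, -19.1, 247.7]
ee_rot: [180.0, -0.1, 4.9]
force: [-0.5, -0.3, -1.0]
gripper_width: 0.6
gripper_force: 0.0
```

```bash
python3 - <<'E'
from workcell import env, eyes
import cv2,pickle
f=eyes.grab_frame("wrist");pickle.dump(f,open("w3.pkl","wb"));cv2.imwrite("pics/e.png",f["frame"][...,::-1])
s=env.state();print(s["time_s"],s["ee_pos"],s["force"])
E
```

```text
21.05 [498.55093173 -19.47776989 246.30040627] [-0.21791266  0.12506194 -1.03219191]
```

View pics/e.png

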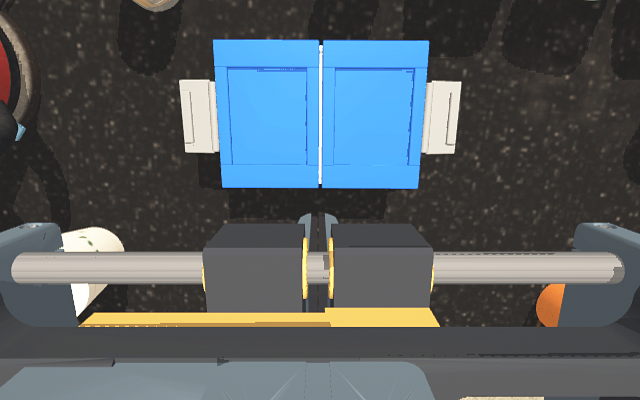

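Both lids now look level and square: top edge at row 40 and near edge at row 187 for both, with an even gap at column 320. The clips stand out on both sides, with outer ends at about (183,116) and (459,118). Refining the box frame and the clip ends.

```bash
python3 - <<'E'
from h import *
f=pickle.load(open("w3.pkl","rb"))
q={n:onz(f,p,85) for n,p in dict(fl=(213,40),fr=(428,40),nr=(418,188),nl=(221,187)).items()}
c=sum(q.values())/4;v=(q["fl"]-q["fr"]+q["nl"]-q["nr"])[:2];v/=np.hypot(*v);u=np.array([v[1],-v[0]])
for n,p in q.items():print(n,p.round(1),((p-c)[:2]@u).round(1),((p-c)[:2]@v).round(1))
print("c",c,"yaw",np.degrees(np.arctan2(u[1],u[0])))
for n,p in dict(Lof=(180,80),Lon=(185,152),Rof=(461,82),Ron=(456,153)).items():
  for z in(70,80,90,100):
    X=onz(f,p,z);print(n,z,X.round(1),((X-c)[:2]@u).round(1),((X-c)[:2]@v).round(1))
for s in(1,-1):
  for y in(103.5,112,122,130,137,145,155):print(s,y,(c[:2]+s*y*v).round(1))
E
```

```text
fl [626.9  86.6  85. ] 68.2 97.8
fr [ 643.8 -108.7   85. ] 68.8 -98.2
nr [ 506.7 -120.8   85. ] -68.8 -98.9
nl [490.9  76.7  85. ] -68.2 99.2
c [567.05586721 -16.51879264  85.        ] yaw 4.755678807968902
Lof 70 [590.8 122.7  70. ] 35.2 136.8
Lof 80 [590.  118.8  80. ] 34.1 133.0
Lof 90 [589.3 114.9  90. ] 33.0 129.1
Lof 100 [588.5 111.  100. ] 32.0 125.3
Lon 70 [521.  118.2  70. ] -34.7 138.1
Lon 80 [522.2 114.4  80. ] -33.8 134.2
Lon 90 [523.5 110.7  90. ] -32.9 130.3
Lon 100 [524.8 106.9 100. ] -31.9 126.5
Rof 70 [ 612.5 -151.3   70. ] 34.1 -138.1
Rof 80 [ 611.1 -147.3   80. ] 33.1 -134.0
Rof 90 [ 609.7 -143.4   90. ] 32.0 -130.0
Rof 100 [ 608.4 -139.4  100. ] 31.0 -125.9
Ron 70 [ 543.7 -158.9   70. ] -35.1 -139.9
Ron 80 [ 544.3 -154.7   80. ] -34.1 -135.8
Ron 90 [ 544.9 -150.5   90. ] -33.2 -131.7
Ron 100 [ 545.5 -146.4  100. ] -32.3 -127.6
1 103.5 [558.5  86.6]
1 112 [557.8  95.1]
1 122 [556.9 105.1]
1 130 [556.3 113. ]
1 137 [555.7 120. ]
1 145 [555. 128.]
1 155 [554.2 137.9]
-1 103.5 [ 575.6 -119.7]
-1 112 [ 576.3 -128.1]
-1 122 [ 577.2 -138.1]
-1 130 [ 577.8 -146.1]
-1 137 [ 578.4 -153. ]
-1 145 [ 579.1 -161. ]
-1 155 [ 579.9 -171. ]
```

The clips stand about level: outer ends are 137 from centre at z of about 72 to 78, as expected. I'll press the left clip down on its top face and follow its arc.

Call:
{"method": "send_rows", "body": {
  "grip": [-1, -1, -1, -1, -1, -1, -1, -1],
  "xyz": [
    [0.012, 0.03, -0.01],
    [0.024, 0.06, -0.03],
    [0.036, 0.09, -0.06],
    [0.048, 0.12, -0.09],
    [0.0567, 0.1435, -0.12],
    [0.0567, 0.1435, -0.14],
    [0.0567, 0.1435, -0.15],
    [0.0567, 0.1435, -0.15]
  ],
  "yaw": [0, 0, 0, 0, 0, 0, 0, 0]
}}

```text
time_s: 21.72
ee_pos: [553.0, 123.0, 92.7]
ee_rot: [179.9, 0.5, 4.8]
force: [-0.6, -0.4, -0.1]
gripper_width: -0.2
gripper_force: 0.0
```

Call:
{"method": "send_rows", "body": {
  "grip": [-1, -1, -1, -1, -1, -1],
  "xyz": [
    [0, 0, -0.004],
    [0, 0, -0.008],
    [0, 0, -0.011],
    [0, 0, -0.014],
    [0, 0, -0.017],
    [0, 0, -0.02]
  ],
  "yaw": [0, 0, 0, 0, 0, 0]
}}

```text
time_s: 22.22
ee_pos: [556.0, 123.9, 77.4]
ee_rot: [180.0, -0.1, 4.8]
force: [-0.2, -0.7, 1.1]
gripper_width: 0.5
gripper_force: 0.9
```

Call:
{"method": "send_rows", "body": {
  "grip": [-1, -1, -1, -1, -1],
  "xyz": [
    [0, 0, -0.003],
    [0, -0.0005, -0.006],
    [0, -0.001, -0.0085],
    [0, -0.0017, -0.011],
    [0.0002, -0.0027, -0.0135]
  ],
  "yaw": [0, 0, 0, 0, 0]
}}

```text
time_s: 22.63
ee_pos: [556.1, 121.5, 63.4]
ee_rot: [-180.0, -0.0, 4.8]
force: [0.1, 0.4, 2.3]
gripper_width: 0.5
gripper_force: 0.9
```

Call:
{"method": "send_rows", "body": {
  "grip": [-1, -1, -1, -1, -1, -1],
  "xyz": [
    [0, -0.0015, -0.0025],
    [0.0002, -0.003, -0.005],
    [0.0004, -0.005, -0.0075],
    [0.0006, -0.0073, -0.0095],
    [0.0008, -0.0095, -0.011],
    [0.001, -0.012, -0.0125]
  ],
  "yaw": [0, 0, 0, 0, 0, 0]
}}

```text
time_s: 23.13
ee_pos: [556.9, 109.7, 50.6]
ee_rot: [-179.9, -0.0, 4.8]
force: [1.1, 2.9, -0.3]
gripper_width: 0.2
gripper_force: 1.4
```

Call:
{"method": "send_rows", "body": {
  "grip": [-1, -1, -1, -1, -1, -1],
  "xyz": [
    [0.0001, -0.0012, -0.001],
    [0.0002, -0.0024, -0.002],
    [0.0003, -0.0036, -0.003],
    [0.0004, -0.0048, -0.003],
    [0.0005, -0.006, -0.003],
    [0.0005, -0.006, -0.003]
  ],
  "yaw": [0, 0, 0, 0, 0, 0]
}}

```text
time_s: 23.63
ee_pos: [557.1, 103.3, 47.7]
ee_rot: [-180.0, 0.0, 4.8]
force: [0.8, 1.6, -1.5]
gripper_width: 0.4
gripper_force: 1.1
```

Call:
{"method": "send_rows", "body": {
  "grip": [-1, -1, -1, -1],
  "xyz": [
    [0.0001, -0.001, 0],
    [0.0002, -0.002, 0],
    [0.0003, -0.003, 0],
    [0.0003, -0.003, 0]
  ],
  "yaw": [0, 0, 0, 0]
}}

```text
time_s: 23.97
ee_pos: [557.2, 102.5, 47.7]
ee_rot: [-179.8, 0.0, 4.7]
force: [-0.3, 9.8, -1.6]
gripper_width: 0.4
gripper_force: 5.1
```

Call:
{"method": "send_rows", "body": {
  "grip": [-1, -1],
  "xyz": [
    [0.0001, -0.0015, 0],
    [0.0001, -0.0015, 0]
  ],
  "yaw": [0, 0]
}}

```text
time_s: 24.13
ee_pos: [557.2, 102.4, 47.8]
ee_rot: [-179.7, 0.0, 4.7]
force: [-0.6, 15.1, -3.3]
gripper_width: 0.5
gripper_force: 7.5
```

Call:
{"method": "send_rows", "body": {
  "grip": [-1, -1, -1, -1, -1, -1, -1, -1],
  "xyz": [
    [-0.0005, 0.008, 0],
    [-0.002, 0.022, 0],
    [-0.002, 0.026, 0.02],
    [-0.002, 0.026, 0.06],
    [-0.002, 0.015, 0.1],
    [0, -0.015, 0.12],
    [0.003, -0.05, 0.125],
    [0.006, -0.085, 0.125]
  ],
  "yaw": [0, 0, 0, 0, 0, 0, 0, 0]
}}

```text
time_s: 24.8
ee_pos: [564.9, 13.2, 176.0]
ee_rot: [179.9, -0.3, 5.0]
force: [0.5, -0.4, 0.2]
gripper_width: 0.1
gripper_force: 0.0
```

Call:
{"method": "send_rows", "body": {
  "grip": [-1, -1, -1, -1, -1, -1, -1, -1],
  "xyz": [
    [0.003, -0.035, 0],
    [0.006, -0.07, 0],
    [0.009, -0.105, 0],
    [0.012, -0.14, 0],
    [0.015, -0.165, 0],
    [0.016, -0.172, -0.02],
    [0.016, -0.172, -0.03],
    [0.016, -0.172, -0.03]
  ],
  "yaw": [0, 0, 0, 0, 0, 0, 0, 0]
}}

```text
time_s: 25.47
ee_pos: [577.5, -157.6, 140.1]
ee_rot: [-179.9, 0.4, 4.8]
force: [0.1, 0.1, -0.2]
gripper_width: 0.2
gripper_force: 0.0
```

Call:
{"method": "send_rows", "body": {
  "grip": [-1, -1, -1, -1, -1, -1, -1, -1],
  "xyz": [
    [0, 0.001, -0.02],
    [0, 0.001, -0.04],
    [0, 0.001, -0.048],
    [0, 0.001, -0.051],
    [0, 0.001, -0.055],
    [0, 0.001, -0.058],
    [0, 0.001, -0.061],
    [0, 0.001, -0.064]
  ],
  "yaw": [0, 0, 0, 0, 0, 0, 0, 0]
}}

```text
time_s: 26.13
ee_pos: [580.3, -157.1, 79.6]
ee_rot: [180.0, -0.1, 4.8]
force: [-0.3, 0.2, 0.8]
gripper_width: 0.6
gripper_force: 0.0
```

Call:
{"method": "send_rows", "body": {
  "grip": [-1, -1, -1, -1, -1, -1],
  "xyz": [
    [0, 0, -0.003],
    [0, 0, -0.006],
    [0, 0.0005, -0.009],
    [0, 0.001, -0.0115],
    [-0.0001, 0.0017, -0.014],
    [-0.0002, 0.0027, -0.0165]
  ],
  "yaw": [0, 0, 0, 0, 0, 0]
}}

```text
time_s: 26.63
ee_pos: [579.9, -154.6, 62.4]
ee_rot: [180.0, -0.0, 4.8]
force: [0.7, -1.0, 1.6]
gripper_width: 0.8
gripper_force: 0.8
```

Call:
{"method": "send_rows", "body": {
  "grip": [-1, -1, -1, -1, -1, -1],
  "xyz": [
    [0, 0.0015, -0.0025],
    [-0.0002, 0.003, -0.005],
    [-0.0004, 0.005, -0.0075],
    [-0.0006, 0.0073, -0.0095],
    [-0.0008, 0.0095, -0.011],
    [-0.001, 0.012, -0.0125]
  ],
  "yaw": [0, 0, 0, 0, 0, 0]
}}

```text
time_s: 27.13
ee_pos: [578.7, -142.6, 49.7]
ee_rot: [179.9, -0.0, 4.9]
force: [1.8, -3.4, -0.7]
gripper_width: 0.8
gripper_force: 1.3
```

Call:
{"method": "send_rows", "body": {
  "grip": [-1, -1, -1, -1, -1, -1],
  "xyz": [
    [-0.0001, 0.0012, -0.001],
    [-0.0002, 0.0024, -0.002],
    [-0.0003, 0.0036, -0.002],
    [-0.0004, 0.0048, -0.002],
    [-0.0005, 0.006, -0.002],
    [-0.0005, 0.006, -0.002]
  ],
  "yaw": [0, 0, 0, 0, 0, 0]
}}

```text
time_s: 27.63
ee_pos: [577.7, -136.2, 47.7]
ee_rot: [-180.0, 0.1, 4.8]
force: [1.2, -2.2, -1.7]
gripper_width: 0.4
gripper_force: 1.1
```

Call:
{"method": "send_rows", "body": {
  "grip": [-1, -1, -1],
  "xyz": [
    [-0.0001, 0.001, 0],
    [-0.0002, 0.002, 0],
    [-0.0002, 0.002, 0]
  ],
  "yaw": [0, 0, 0]
}}

```text
time_s: 27.88
ee_pos: [577.5, -134.4, 47.8]
ee_rot: [180.0, 0.1, 4.8]
force: [0.1, -1.8, -2.1]
gripper_width: 0.6
gripper_force: 1.4
```

Call:
{"method": "send_rows", "body": {
  "grip": [-1, -1, -1, -1],
  "xyz": [
    [-0.0001, 0.001, 0],
    [-0.0002, 0.002, 0],
    [-0.0003, 0.003, 0],
    [-0.0003, 0.003, 0]
  ],
  "yaw": [0, 0, 0, 0]
}}

```text
time_s: 28.22
ee_pos: [577.6, -134.2, 47.9]
ee_rot: [179.7, 0.0, 4.9]
force: [0.8, -11.5, -4.2]
gripper_width: 0.3
gripper_force: 5.9
```

Hard stop at the wall. A final nudge, then back off and look.

Call:
{"method": "send_rows", "body": {
  "grip": [-1, -1],
  "xyz": [
    [0, 0.001, 0],
    [0, 0.001, 0]
  ],
  "yaw": [0, 0]
}}

```text
time_s: 28.38
ee_pos: [577.6, -134.1, 47.9]
ee_rot: [179.6, 0.0, 5.0]
force: [0.7, -14.2, -4.7]
gripper_width: 0.2
gripper_force: 7.3
```

Call:
{"method": "send_rows", "body": {
  "grip": [-1, -1, -1, -1, -1, -1, -1, -1],
  "xyz": [
    [0.0005, -0.008, 0],
    [0.002, -0.022, 0],
    [0.002, -0.026, 0.02],
    [0, -0.026, 0.06],
    [-0.02, -0.01, 0.095],
    [-0.04, 0.01, 0.13],
    [-0.06, 0.03, 0.16],
    [-0.075, 0.05, 0.19]
  ],
  "yaw": [0, 0, 0, 0, 0, 0, 0, 0]
}}

```text
time_s: 29.05
ee_pos: [501.6, -80.6, 237.9]
ee_rot: [-179.9, 0.1, 4.8]
force: [0.2, 0.8, -1.1]
gripper_width: 0.4
gripper_force: 0.0
```

Call:
{"method": "send_rows", "body": {
  "grip": [-1, -1, -1, -1, -1],
  "xyz": [
    [0, 0.03, 0.01],
    [0, 0.06, 0.01],
    [0, 0.065, 0.01],
    [0, 0.065, 0.01],
    [0, 0.065, 0.01]
  ],
  "yaw": [0, 0, 0, 0, 0]
}}

```text
time_s: 29.47
ee_pos: [503.2, -16.5, 246.2]
ee_rot: [180.0, 0.1, 4.9]
force: [0.1, -0.0, -0.0]
gripper_width: 0.4
gripper_force: 0.0
```

```bash
python3 - <<'E'
from workcell import env, eyes
import cv2,pickle,numpy as np
f=eyes.grab_frame("wrist");pickle.dump(f,open("w4.pkl","wb"))
g=eyes.grab_frame("side")["frame"];h=eyes.grab_frame("top")["frame"]
a=cv2.resize(f["frame"][0:240,60:580],(640,295));b=cv2.resize(g[140:235,260:400],None,fx=3,fy=3,interpolation=2)
c=cv2.resize(h[135:230,220:360],None,fx=2.6,fy=3,interpolation=2)
o=np.hstack([b,c])[:, :800];o=np.vstack([np.pad(a,((0,0),(0,o.shape[1]-640),(0,0))),o])
cv2.imwrite("pics/g.png",o[...,::-1]);print(o.shape,env.state()["ee_pos"],env.state()["time_s"])
E
```

```text
(580, 784, 3) [503.31398091 -17.38699185 245.98276325] 29.6167
```

View pics/g.png

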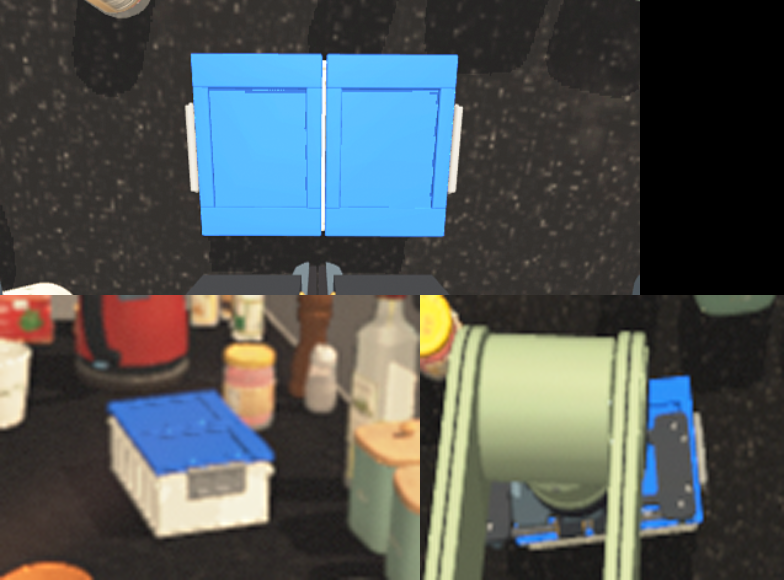

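The wrist crop shows both lids level and square, with both clips hanging flat: thin slivers at (192,148) and (456,148). The side crop shows the right clip flat against the end wall at (215,480). The bystanders have not moved. Handing in.

```bash
python3 -c "
from workcell import env
print(env.job_done())"
```

```text
the job is handed in; nothing more can be done
None
```

Job handed in at about 30 s: all four lid edges pressed home with about 31 N at most, then both clips pushed flat against the box, with no bystander touched; the judge's result was not shown.

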